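# Unlatch the taller battery pack from its charger

### The job

Two battery packs sit latched in chargers on the bench. Take the taller one out of its charger by squeezing in the snap tab on its side while lifting it straight out, then set it down upright in the shallow metal tray (lower it to the tray's floor, do not drop it) and let go. Leave the shorter pack seated in its charger.

Things in the scene. Friction and masses are not known exactly. Their poses are not given: they have to be found in the camera images.
- tall_pack: TALLER of two upright grey battery packs, 70 mm (own x) by 46 (own y) by 110 high, 0.3 to 0.65 kg. Origin: centre of underside, z up. Seated in a fixed black charger (120 by 100, 40 high) with 1.2 mm of play, underside 10 mm and top 120 mm above the bench. A pale snap tab is midway along its +y side, the -y side is plain. Raised 30 mm it is out of the charger.
- tall_pack_tab (a joint): Travel in m of the taller pack's tab: 0 sprung out, its barb under the charger's lip; free from 0.0065; 0.008 fully in, flush (4 N to start, 8 N full). Its pad, 32 mm wide, 62 to 104 mm above the pack's underside, stands 8 mm out of the side (to y = +31). A squeeze across the 46 mm width at pad height presses it in; held so, the pack lifts straight up. Let go, it springs out.
- short_pack: SHORTER of the two packs, not to be taken: 70 by 46 by 70 mm high, otherwise the same, with a tab on its +y side, same origin and axes, seated in a second, equal charger; its top is 80 mm above the bench.
- tray: Shallow open tray of bare aluminium, fixed to the bench, 190 mm (own x) by 160 (own y), walls 22 high and 3 thick, floor 3 thick. Origin: centre of its underside, z up. A white tin (95 high), a sanding block, a scraper, a clear tub (85 high) and a red vice also stand on the bench, clear of pack and tray.
Mind the look-alikes: they are no part of the job. What is shaped like the tall_pack but blue is not meant. Of the things that look like the tray, take the one that is farthest to the robot's right at the start.

How it is judged (in metres and radians):
On the way, in this order (a step that is already met when the one before it is completed fails the run):
1. the taller pack is lifted out of its charger (raised 35 mm or more) with its snap tab pressed in by the fingers (height (world z) of tall_pack above 0.045 m and value of joint tall_pack_tab above 0.005 m and contact force between the fingers and tall_pack above 1 N), for 0.1 s.
2. the taller pack is over the tray, within 15 mm of its floor, while still held in the fingers (z of tall_pack in the frame of tray between 0 and 0.018 m and horizontal distance between tall_pack and tray below 0.09 m and contact force between the fingers and tall_pack above 1 N), for 0.05 s.
At the end, for the whole second after the job is handed in: The taller pack stands upright (within 7 degrees) and at rest on the tray's floor, its foot within 6 mm of the floor and its centre within 80 mm of the tray's, released, its tab sprung out again (under 3 mm of travel); the shorter pack is within 15 mm of its starting place in its charger (z of tall_pack in the frame of tray between -0.002 and 0.009 m and horizontal distance between tall_pack and tray below 0.08 m and angle between tall_pack's own z axis and vertical below 0.12 rad and linear speed of tall_pack below 0.02 m/s and value of joint tall_pack_tab below 0.003 m and distance of short_pack from where it was at the start of the episode below 0.015 m); the robot touches nothing.
It fails at once if the shorter pack is moved more than 15 mm from its place (distance of short_pack from where it was at the start of the episode above 0.015 m).
It also fails if it takes over 38 s, if anything falls off the work surface, if the arm or the gripper's body presses on something with over 40 N, if the wrist force passes 120 N, or if a joint passes its speed limit or range.

### The arm

A 6-joint arm with a two-finger parallel gripper is mounted at the origin on the work surface. World frame = base frame: x ahead of the robot, y to its left, z up, the work surface at z = 0. Lengths are in mm, angles in rad, forces in N, time in s.
With the tool pointing down it reaches from about 350 to 775 mm from the base axis. Payload 7.3 kg.
Tool frame: the origin (TCP) lies at the very end of the fingers, on their centre line; the grasp point (between the pads) lies 19 mm behind it; z points along the fingers, y is the line along which they close (so a half turn about z gives the same grasp; the last joint's range is limited). The gripper opens to 92 mm and grips with 3 to 60 N. Pads are 19 mm wide; open, the fingers measure 130 mm over their backs; the gripper's body (75 mm by 190 mm) begins 47 mm behind the grasp point.
Start: joints at [-1.435, 0.342, 1.524, -0, 1.275, -0.146], TCP at [146.017, -504.305, 226.741] pointing down, gripper open.
Joint ranges: [-2.53, 2.53], [-0.77, 2.02], [0.04, 2.7], [-1, 4.14], [0.28, 2.66], [-3.11, 3.11]. Speed limits (rad/s): [2.57, 2.57, 3.14, 3.14, 3.14, 3.14].

### API

Orientations are given as [roll, pitch, yaw] about the fixed x, y, z axes, in that order (R = Rz(yaw) Ry(pitch) Rx(roll)).
In Python, from plant import bot gives the robot as it stands.
- The arm moves only by the tool jog_arm, never from a script. Its argument "targets" is a list of rows, each an object with "xyz": the shift along the tool's x, y, z as a fraction of full scale, a list of three; "spin": the turn about the tool's z as a fraction of full scale. In form: [{"xyz": [x, y, z], "spin": spin}, ...]. A call has exactly 10 rows; each row shifts and turns the commanded pose from where the row before left it, along the tool's axes as they then stand; what a row does not reach is not made up. Full scale, the value 1, is 80 mm for a shift and 0.1 rad for a turn. A row lasts 1/8 s, in which the tool goes at most 62.5 mm and 10.7 degrees, less where a joint would pass 70% of its speed; a pose out of reach is approached as far as the arm can. A call with a number of a shift or a turn outside -1 to 1 is refused whole. A call with a gripper value outside its range is refused whole. "gripper" is the opening in per cent of the stroke, from 0 (shut) to 100 (fully open), set as the call begins (left out, the last holds). The fingers move at their own pace and stop on an object; the grip force is fixed at half the most. Time passes only in rows, so rows that do not move let the fingers close, or fill a call up. It gives the time, the measured TCP pose, the force, the opening and the grip force at its end, in the units of the state.
- bot.get_obs(): the state, without advancing time (a new reading comes with each control period).
- bot.capture(name): name is "side" or "top"; returns the picture (480x640x3 uint8, blue, green, red); there is no depth.
- bot.get_calibration(name): a dict with "vfov" (degrees; the focal length in pixels is half the picture's height over the tangent of half this angle, whatever the lens; pixels are square), "cx", "cy" (the principal point, pixels), "eye" and "rotation" of the camera in the world. Camera axes: x right, y down, z forward; pixel columns grow to the right and rows downward; lengths in mm; the calibration is good to about 2 mm. A picture is of the moment at which its call begins. get_calibration takes no time and is no camera call.
- bot.close_job(): hands the job in; it is judged then, once.
The state is a dict: "time": time; "joint_positions": joint angles; "dq": joint speeds; "tau": joint torques, N m; "tool_pos": TCP position; "tcp_rot": TCP orientation; "contact_force": force on the tool from outside, world axes, zero at the start; "moment": the same for the moment, N m; "grip_width": finger opening in mm; "finger_force": force on a finger pad.
Only numpy, scipy, OpenCV 4.12 (cv2) and the standard library are available. Lean on these libraries where they do the work, as an engineer would, in place of code of your own. Each camera call takes 0.05 s, during which the arm holds its last target. There are 200 camera calls.

## Working session

There is one attempt and no reset: what is moved stays moved. The work goes in short steps, Python scripts to look and compute and a tool call to move; the robot and the scene stay as the last step left them, time stands still between calls to the robot, and variables do not carry over. Pictures are saved under pics/ and viewed, at most 10 in all, crops included, and the job is handed in when it is done.

Besides the shell and the picture viewer there is one more tool, called by a JSON object that holds its "method" and its "body". jog_arm: Moves the arm, as the interface text tells. Shift numbers are shares of 80 mm and turn numbers shares of 0.1 rad, none past 1 either way. Its arguments: {"type":"object","properties":{"targets":{"type":"array","items":{"type":"object","properties":{"xyz":{"type":"array","items":{"type":"number"}},"spin":{"type":"number"}}}},"gripper":{"type":"number"}},"required":["targets"]}

```bash
mkdir -p pics; cat > h.py <<'E'
import numpy as np,cv2
from plant import bot
def K(n):
    c=bot.get_calibration(n); f=240/np.tan(np.radians(c['vfov'])/2)
    return c,f,np.array(c['eye'],float),np.array(c['rotation'],float).reshape(3,3)
def ray(n,u,v,z):
    c,f,e,R=K(n); d=R@np.array([(u-c['cx'])/f,(v-c['cy'])/f,1]); return e+d*(z-e[2])/d[2]
def proj(n,p):
    c,f,e,R=K(n); q=R.T@(np.array(p,float)-e); return c['cx']+f*q[0]/q[2],c['cy']+f*q[1]/q[2]
E
python3 - <<'E'
from h import *
for n in('top','side'):
    cv2.imwrite(f'pics/{n}0.png',bot.capture(n)); print(bot.get_calibration(n))
print(bot.get_obs())
E
```

```text
{'vfov': 56.566683126758534, 'cx': 312.6994084155497, 'cy': 248.02566444448937, 'eye': array([344.49226242,  -8.73095238, 794.83392286]), 'rotation': array([-2.97830254e+00, -2.95181223e-03, -1.56383951e+00])}
{'vfov': 50.30439882871529, 'cx': 320.3812675678792, 'cy': 247.0773666036904, 'eye': array([207.64767203, 567.6364361 , 663.31918921]), 'rotation': array([-2.36953124, -0.00681932, -2.7411549 ])}
{'time': 0.1, 'joint_positions': array([-1.43501215e+00,  3.42671186e-01,  1.52492705e+00, -7.60174072e-06,
        1.27541967e+00, -1.46010364e-01]), 'dq': array([-0.00054202, -0.00183588, -0.00265121, -0.00049698,  0.00169715,
       -0.00082867]), 'tau': array([ 1.88858095e-03, -4.32006383e+01, -2.44693637e+01,  7.19745364e-02,
        5.25413977e-02, -4.34479239e-05]), 'tool_pos': array([ 145.95486378, -503.91583969,  226.103117  ]), 'tcp_rot': array([-3.14018152e+00, -2.00169696e-04,  2.81796619e-01]), 'contact_force': array([-0.14416969, -0.98658162,  1.05416183]), 'moment': array([-0.02481513,  0.00308809,  0.03157077]), 'finger_force': 0.0, 'grip_width': 91.67082413480563}
```

View pics/top0.png

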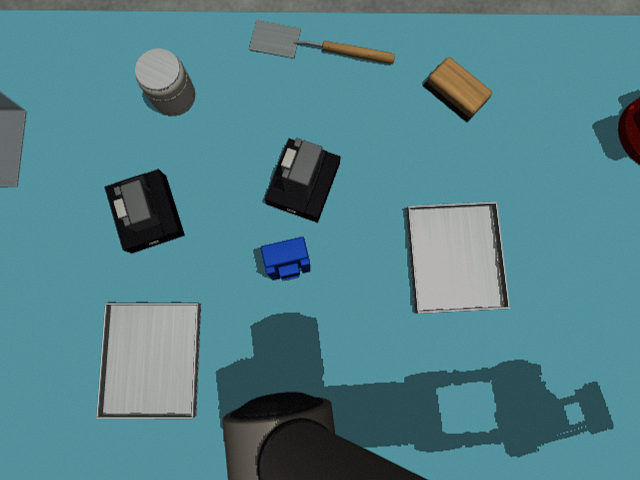

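View pics/side0.png

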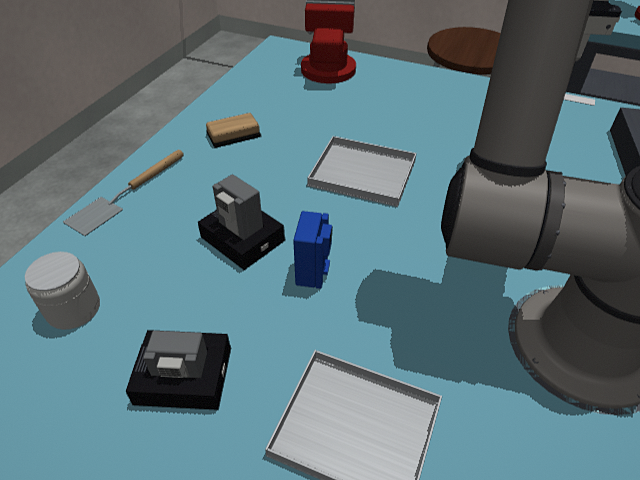

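Top view: the tall-pack candidates are the grey pack at (302,165), the grey pack at (135,205), which is lower in the side view, and the blue one at (287,257). The trays are at (457,257) and (150,360). I'm choosing the grey pack at (302,165), seen in the side view at (238,200), and the right-hand tray at (457,257). Next I'll check this with a close crop and measure.

```bash
sed -i 's/^import numpy.*/&\nfrom scipy.spatial.transform import Rotation as Ro/; s/np.array(c\[.rotation.\],float).reshape(3,3)/Ro.from_euler("xyz",c["rotation"]).as_matrix()/' h.py
python3 - <<'E'
from h import *
t=cv2.imread('pics/top0.png');s=cv2.imread('pics/side0.png')
a=cv2.resize(t[125:230,250:355],(400,400),interpolation=cv2.INTER_CUBIC)
b=cv2.resize(s[165:270,190:295],(400,400),interpolation=cv2.INTER_CUBIC)
cv2.imwrite('pics/crop.png',np.hstack([a,b]))
print(ray('top',302,165,120),ray('top',457,257,0))
# tray by brightness
hsv=cv2.cvtColor(t,cv2.COLOR_BGR2HSV); m=((hsv[...,1]<40)&(hsv[...,2]>120)).astype(np.uint8)
m[:, :350]=0;m[:190]=0
c=max(cv2.findContours(m,0,2)[0],key=cv2.contourArea); r=cv2.minAreaRect(c);print(r)
print('tray',ray('top',*r[0],3),[ray('top',*q,3).round()[:2] for q in cv2.boxPoints(r)])
# pack tab pale, and top
for n,im,(y0,y1,x0,x1) in(('top',t,(125,230,250,355)),('side',s,(165,270,190,295))):
    g=im[y0:y1,x0:x1].max(2); m=(g>150).astype(np.uint8)
    for c in cv2.findContours(m,0,2)[0]:
        if cv2.contourArea(c)>20: print(n,'pale',np.array(cv2.minAreaRect(c)[0])+[x0,y0],cv2.boxPoints(cv2.minAreaRect(c))+[x0,y0])
E
```

```text
[588.6544663    7.89987155 120.        ] [ 461.008259   -270.27281451    0.        ]
((458.6021423339844, 256.9909973144531), (110.4825210571289, 92.14202117919922), 84.95755004882812)
tray [ 460.60606475 -272.16497706    3.        ] [array([ 554., -184.]), array([ 571., -353.]), array([ 370., -357.]), array([ 355., -195.])]
top pale [302. 177.] [[250. 125.]
 [354. 125.]
 [354. 229.]
 [250. 229.]]
side pale [225.00000381 197.50000381] [[217.00000381 196.00000381]
 [220.85235214 190.49664688]
 [233.00000381 199.00000381]
 [229.14765549 204.50336075]]
side pale [241.99999237 216.99999237] [[190.         268.99998474]
 [190.         165.        ]
 [293.99998474 165.        ]
 [293.99998474 268.99998474]]
```

View pics/crop.png

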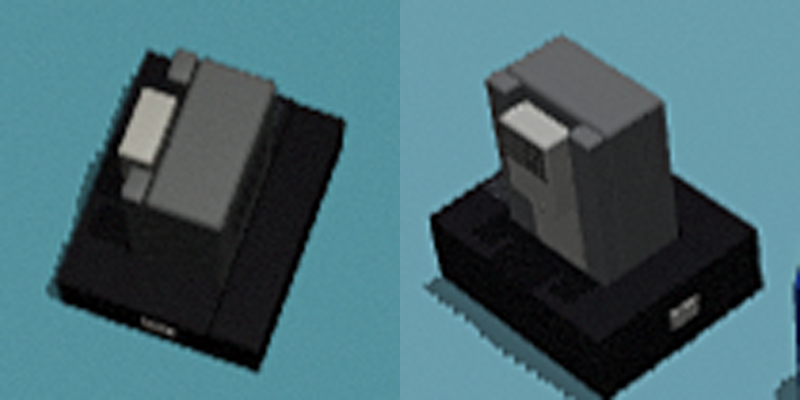

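The crop confirms the choice: the tall grey pack is in its black charger with its pale tab on the left (+y) side. The plain -y edge corners of the top face are at crop (275,82)/(222,228) in the top view and (562,37)/(665,102) in the side view.

```bash
python3 - <<'E'
from h import *
k=105/400
T=lambda a,b:ray('top',250+a*k,125+b*k,120)
S=lambda a,b:ray('side',190+(a-400)*k,165+b*k,120)
for nm,A,B in(('top',T(275,82),T(222,228)),('side',S(562,37),S(665,102))):
    d=(A-B)[:2]; L=np.linalg.norm(d); d/=L; n=np.array([-d[1],d[0]])
    yaw=np.arctan2(d[1],d[0]); print(nm,A.round(),B.round(),L,'yaw',yaw,'centre',(A+B)[:2]/2+23*n)
print('tab top', ray('top',250+150*k,125+125*k,114), ray('side',190+137*k,165+123*k,114))
for a,b in((147,52),(345,122),(260,370),(60,290)): print('charger',ray('top',250+a*k,125+b*k,40).round())
E
```

```text
top [620. -24. 120.] [556.  -2. 120.] 67.11110475298196 yaw -0.3280176304037224 centre [595.32893556   8.65898933]
side [617. -21. 120.] [553.   1. 120.] 67.60202900250302 yaw -0.33404282886455766 centre [592.2754342   11.81712794]
tab top [602.6867383   28.37689238 114.        ] [600.9224561   29.60409379 114.        ]
charger [667.  34.  40.]
charger [633. -58.  40.]
charger [514. -19.  40.]
charger [551.  72.  40.]
```

{"method": "jog_arm", "body": {"targets": [{"xyz": [0.6, -0.385, 0], "spin": 0}, {"xyz": [0.6, -0.385, 0], "spin": 0}, {"xyz": [0.6, -0.385, 0], "spin": 0}, {"xyz": [0.6, -0.385, 0], "spin": 0}, {"xyz": [0.6, -0.385, 0], "spin": 0}, {"xyz": [0.6, -0.385, 0], "spin": 0}, {"xyz": [0.6, -0.385, 0], "spin": 0}, {"xyz": [0.6, -0.385, 0], "spin": 0}, {"xyz": [0.6, -0.385, 0], "spin": 0}, {"xyz": [0.6, -0.385, 0], "spin": 0}], "gripper": 100}}

```text
time: 1.35
tool_pos: [522.3, -73.3, 226.5]
tcp_rot: [3.142, 0.0, 0.282]
contact_force: [1.0, -0.7, -0.3]
grip_width: 91.9
finger_force: 0.0
```

{"method": "jog_arm", "body": {"targets": [{"xyz": [0.57, -0.375, 0], "spin": 0}, {"xyz": [0.57, -0.375, 0], "spin": 0}, {"xyz": [0, 0, 0], "spin": 1}, {"xyz": [0, 0, 0], "spin": 1}, {"xyz": [0, 0, 0], "spin": 1}, {"xyz": [0, 0, 0], "spin": 1}, {"xyz": [0, 0, 0], "spin": 1}, {"xyz": [0, 0, 0], "spin": 1}, {"xyz": [0, 0, 0], "spin": 0.1}, {"xyz": [0, 0, 0], "spin": 0}]}}

```text
time: 2.6
tool_pos: [592.3, 8.0, 226.4]
tcp_rot: [3.141, 0.0, -0.326]
contact_force: [-0.7, -0.1, 0.3]
grip_width: 91.7
finger_force: 0.0
```

{"method": "jog_arm", "body": {"targets": [{"xyz": [0, 0, 0.3], "spin": 0}, {"xyz": [0, 0, 0.3], "spin": 0}, {"xyz": [0, 0, 0.3], "spin": 0}, {"xyz": [0, 0, 0.3], "spin": 0}, {"xyz": [0, 0, 0], "spin": 0}, {"xyz": [0, 0, 0], "spin": 0}, {"xyz": [0, 0, 0], "spin": 0}, {"xyz": [0, 0, 0], "spin": 0}, {"xyz": [0, 0, 0], "spin": 0}, {"xyz": [0, 0, 0], "spin": 0}]}}

```text
time: 3.85
tool_pos: [592.4, 8.0, 130.8]
tcp_rot: [3.142, -0.0, -0.328]
contact_force: [0.2, 0.0, 0.4]
grip_width: 91.6
finger_force: 0.0
```

```bash
python3 - <<'E'
from h import *
s=bot.capture('side');t=bot.capture('top')
cv2.imwrite('pics/c1.png',np.hstack([cv2.resize(t[105:245,245:385],(400,400),interpolation=2),cv2.resize(s[130:270,170:310],(400,400),interpolation=2)]))
E
```

```text
(no output)
```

View pics/c1.png

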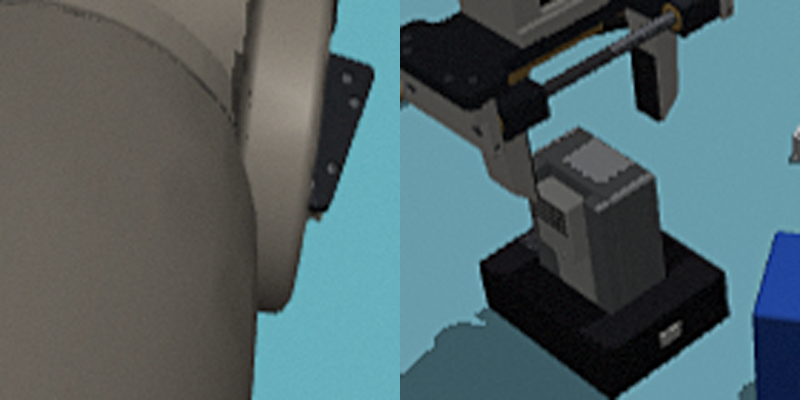

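The open fingers straddle the pack (top at about (595,160) in the right half), with the tab finger left of the tab, so I'm descending.

{"method": "jog_arm", "body": {"targets": [{"xyz": [0, -0.015, 0.2], "spin": 0}, {"xyz": [0, 0, 0.2], "spin": 0}, {"xyz": [0, 0, 0.2], "spin": 0}, {"xyz": [0, 0, 0.14], "spin": 0}, {"xyz": [0, 0, 0], "spin": 0}, {"xyz": [0, 0, 0], "spin": 0}, {"xyz": [0, 0, 0], "spin": 0}, {"xyz": [0, 0, 0], "spin": 0}, {"xyz": [0, 0, 0], "spin": 0}, {"xyz": [0, 0, 0], "spin": 0}]}}

```text
time: 5.2
tool_pos: [592.8, 9.1, 71.6]
tcp_rot: [3.142, -0.0, -0.328]
contact_force: [-0.1, -0.4, 0.4]
grip_width: 91.7
finger_force: 0.0
```

{"method": "jog_arm", "body": {"targets": [{"xyz": [0, 0, 0], "spin": 0}, {"xyz": [0, 0, 0], "spin": 0}, {"xyz": [0, 0, 0], "spin": 0}, {"xyz": [0, 0, 0], "spin": 0}, {"xyz": [0, 0, 0], "spin": 0}, {"xyz": [0, 0, 0], "spin": 0}, {"xyz": [0, 0, 0], "spin": 0}, {"xyz": [0, 0, 0], "spin": 0}, {"xyz": [0, 0, 0], "spin": 0}, {"xyz": [0, 0, 0], "spin": 0}], "gripper": 0}}

```text
time: 6.45
tool_pos: [592.8, 9.0, 71.6]
tcp_rot: [3.141, -0.0, -0.328]
contact_force: [-0.1, -0.5, 2.7]
grip_width: 45.3
finger_force: 30.0
```

{"method": "jog_arm", "body": {"targets": [{"xyz": [0, 0, -0.05], "spin": 0}, {"xyz": [0, 0, -0.08], "spin": 0}, {"xyz": [0, 0, -0.1], "spin": 0}, {"xyz": [0, 0, -0.1], "spin": 0}, {"xyz": [0, 0, -0.15], "spin": 0}, {"xyz": [0, 0, -0.15], "spin": 0}, {"xyz": [0, 0, -0.15], "spin": 0}, {"xyz": [0, 0, -0.15], "spin": 0}, {"xyz": [0, 0, 0], "spin": 0}, {"xyz": [0, 0, 0], "spin": 0}]}}

```text
time: 7.7
tool_pos: [592.4, 9.2, 145.6]
tcp_rot: [3.141, 0.001, -0.328]
contact_force: [0.1, -0.2, -4.3]
grip_width: 44.8
finger_force: 30.0
```

```bash
python3 - <<'E'
from h import *
s=bot.capture('side')
cv2.imwrite('pics/c2.png',cv2.resize(s[60:280,130:350],(500,500),interpolation=2))
E
```

```text
(no output)
```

View pics/c2.png

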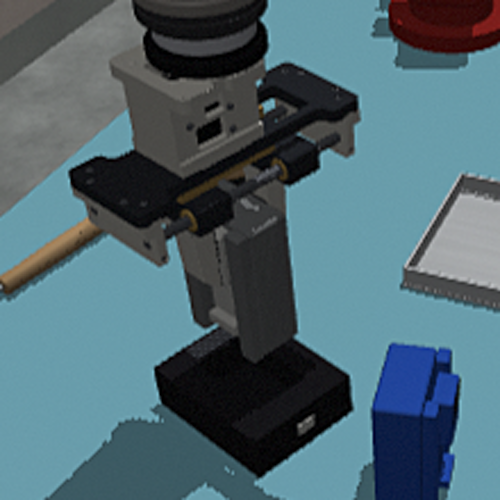

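The pack is clear of the charger at about (225,290), held upright with the tab squeezed. Next I'm carrying it to the tray at about (461,-270).

{"method": "jog_arm", "body": {"targets": [{"xyz": [0, 0, -0.25], "spin": 0}, {"xyz": [0, 0.2, -0.25], "spin": 0}, {"xyz": [-0.07, 0.4, 0], "spin": 0}, {"xyz": [-0.07, 0.5, 0], "spin": 0}, {"xyz": [-0.07, 0.6, 0], "spin": 0}, {"xyz": [-0.07, 0.6, 0], "spin": 0}, {"xyz": [-0.07, 0.6, 0], "spin": 0}, {"xyz": [-0.08, 0.5, 0], "spin": 0}, {"xyz": [0, 0.3, 0], "spin": 0}, {"xyz": [0, 0.13, 0], "spin": 0}]}}

```text
time: 9.0
tool_pos: [460.7, -270.8, 185.4]
tcp_rot: [-3.141, 0.001, -0.33]
contact_force: [0.3, -0.2, -4.5]
grip_width: 45.2
finger_force: 30.0
```

{"method": "jog_arm", "body": {"targets": [{"xyz": [0, 0, 0.2], "spin": 0}, {"xyz": [0, 0, 0.25], "spin": 0}, {"xyz": [0, 0, 0.2], "spin": 0}, {"xyz": [0, 0, 0.1], "spin": 0}, {"xyz": [0, 0, 0], "spin": 0}, {"xyz": [0, 0, 0], "spin": 0}, {"xyz": [0, 0, 0], "spin": 0}, {"xyz": [0, 0, 0], "spin": 0}, {"xyz": [0, 0, 0], "spin": 0}, {"xyz": [0, 0, 0], "spin": 0}]}}

```text
time: 10.25
tool_pos: [461.4, -269.8, 126.0]
tcp_rot: [3.141, -0.0, -0.328]
contact_force: [0.1, -0.3, -4.4]
grip_width: 45.0
finger_force: 30.0
```

```bash
python3 - <<'E'
from h import *
s=bot.capture('side');t=bot.capture('top')
cv2.imwrite('pics/c3.png',np.hstack([cv2.resize(t[160:360,360:560],(400,400),interpolation=2),cv2.resize(s[40:240,260:460],(400,400),interpolation=2)]))
E
```

```text
(no output)
```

View pics/c3.png

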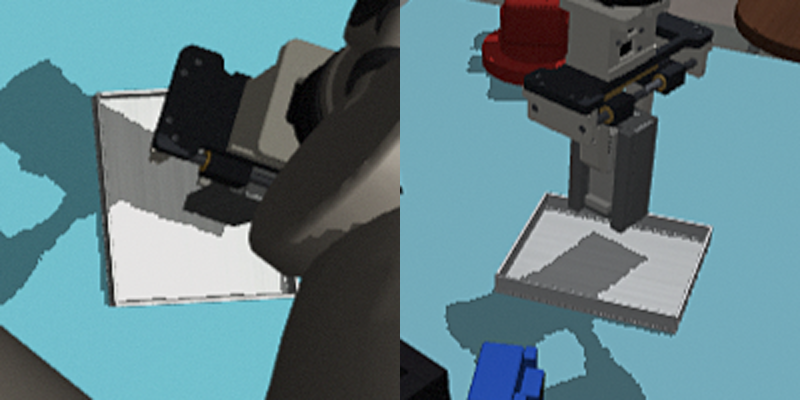

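The pack hangs upright over the tray (bottom at about (610,220) in the right half), with the walls well clear. I'm lowering it, slowly near the floor.

{"method": "jog_arm", "body": {"targets": [{"xyz": [0, 0, 0.2], "spin": 0}, {"xyz": [0, 0, 0.2], "spin": 0}, {"xyz": [0, 0, 0.15], "spin": 0}, {"xyz": [0, 0, 0.1], "spin": 0}, {"xyz": [0, 0, 0.05], "spin": 0}, {"xyz": [0, 0, 0.02], "spin": 0}, {"xyz": [0, 0, 0.0], "spin": 0}, {"xyz": [0, 0, 0], "spin": 0}, {"xyz": [0, 0, 0], "spin": 0}, {"xyz": [0, 0, 0], "spin": 0}]}}

```text
time: 11.6
tool_pos: [461.5, -269.8, 68.5]
tcp_rot: [3.141, -0.0, -0.328]
contact_force: [-0.8, 0.2, -4.0]
grip_width: 45.1
finger_force: 30.0
```

{"method": "jog_arm", "body": {"targets": [{"xyz": [0, 0, 0.012], "spin": 0}, {"xyz": [0, 0, 0.012], "spin": 0}, {"xyz": [0, 0, 0.012], "spin": 0}, {"xyz": [0, 0, 0], "spin": 0}, {"xyz": [0, 0, 0], "spin": 0}, {"xyz": [0, 0, 0], "spin": 0}, {"xyz": [0, 0, 0], "spin": 0}, {"xyz": [0, 0, 0], "spin": 0}, {"xyz": [0, 0, 0], "spin": 0}, {"xyz": [0, 0, 0], "spin": 0}]}}

```text
time: 12.85
tool_pos: [461.4, -269.8, 65.4]
tcp_rot: [3.142, -0.0, -0.328]
contact_force: [0.6, -0.2, -4.0]
grip_width: 45.2
finger_force: 30.0
```

{"method": "jog_arm", "body": {"targets": [{"xyz": [0, 0, 0.012], "spin": 0}, {"xyz": [0, 0, 0.007], "spin": 0}, {"xyz": [0, 0, 0], "spin": 0}, {"xyz": [0, 0, 0], "spin": 0}, {"xyz": [0, 0, 0], "spin": 0}, {"xyz": [0, 0, 0], "spin": 0}, {"xyz": [0, 0, 0], "spin": 0}, {"xyz": [0, 0, 0], "spin": 0}, {"xyz": [0, 0, 0], "spin": 0}, {"xyz": [0, 0, 0], "spin": 0}]}}

```text
time: 14.1
tool_pos: [461.5, -269.9, 64.6]
tcp_rot: [3.141, -0.001, -0.328]
contact_force: [-2.3, 1.1, 5.6]
grip_width: 45.2
finger_force: 30.0
```

The pack is on the floor: the measured force went from -4 to +5.6 N. I'm releasing it.

{"method": "jog_arm", "body": {"targets": [{"xyz": [0, 0, 0], "spin": 0}, {"xyz": [0, 0, 0], "spin": 0}, {"xyz": [0, 0, 0], "spin": 0}, {"xyz": [0, 0, 0], "spin": 0}, {"xyz": [0, 0, 0], "spin": 0}, {"xyz": [0, 0, 0], "spin": 0}, {"xyz": [0, 0, 0], "spin": 0}, {"xyz": [0, 0, 0], "spin": 0}, {"xyz": [0, 0, 0], "spin": 0}, {"xyz": [0, 0, 0], "spin": 0}], "gripper": 100}}

```text
time: 15.35
tool_pos: [461.4, -269.8, 63.9]
tcp_rot: [3.142, -0.0, -0.328]
contact_force: [-0.2, 0.7, 0.2]
grip_width: 92.0
finger_force: 0.0
```

{"method": "jog_arm", "body": {"targets": [{"xyz": [0, 0, -0.1], "spin": 0}, {"xyz": [0, 0, -0.2], "spin": 0}, {"xyz": [0, 0, -0.3], "spin": 0}, {"xyz": [0, 0, -0.4], "spin": 0}, {"xyz": [0, 0, -0.4], "spin": 0}, {"xyz": [0, 0, -0.3], "spin": 0}, {"xyz": [0, 0, 0], "spin": 0}, {"xyz": [0, 0, 0], "spin": 0}, {"xyz": [0, 0, 0], "spin": 0}, {"xyz": [0, 0, 0], "spin": 0}]}}

```text
time: 16.6
tool_pos: [461.1, -269.6, 199.1]
tcp_rot: [-3.141, 0.001, -0.328]
contact_force: [-0.1, 0.0, 0.1]
grip_width: 91.8
finger_force: 0.0
```

```bash
python3 - <<'E'
from h import *
s=bot.capture('side')
cv2.imwrite('pics/c4.png',s)
E
```

```text
(no output)
```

View pics/c4.png

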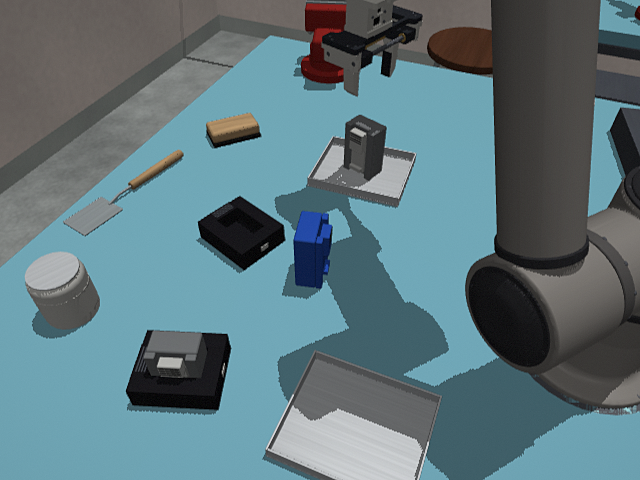

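The pack stands upright in the right-hand tray at (365,148). The gripper is clear above it and the short pack is still seated at (175,358).

```bash
python3 -c "
from plant import bot
print(bot.close_job())"
```

```text
the job is handed in; nothing more can be done
None
```

I lifted the taller pack out of its charger with its tab squeezed in, set it down upright in the right-hand tray and released it; the shorter pack still looked seated in its charger. The job was handed in at about 17 s, and no verdict came back.

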